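# Weigh the putty tin on the two-pan balance

## Task

Find the weight of the tin of putty: stand one or more of the steel weights from the sloping rack upright in the empty right pan of the balance until the beam comes to rest level, with the needle between the two marks. Leave the tin in its pan and any weights you do not need in the rack, and do not push the tape measure or the screwdriver about.

Things in the scene. Friction and masses are not known exactly. Their poses are not given: they have to be found in the camera images.
- beam (a joint): tilt of the balance's beam, rad: 0 level, negative: the left (tin's) pan is low, positive: the right pan is low; stops at -0.16 and 0.16. 0.045 rad per 100 g of difference between the pans; settles in about 1 s. A needle on the beam shows it against a white index plate with two marks (179 mm above the bench); needle between the marks (within 0.045 rad) counts as level.
- balance: grey two-pan balance, fixed, base 110 x 240 mm, beam along its y; origin at the centre of its underside, z up. Aluminium pans (112 mm along its x, 92 mm along its y, rims 7 mm above the floor) are centred 95 mm to +y (left, with the tin) and 95 mm to -y (right, empty). The pans stay horizontal; where on a pan a load stands makes no difference.
- pan_right_floor (a point): centre of the upper face of the right, empty pan's floor, for the weights; axes as the balance's; 90 mm above the bench with the beam level, 15 mm higher at the start, and it yields by some newtons when pushed. Inside the rims it is 106 mm along x and 86 mm along y.
- pan_left_floor (a point): centre of the upper face of the left pan's floor, on which the tin stands; axes as the balance's
- tin_center (a point): centre of the closed, pale tin of putty in the left pan, 71 mm in diameter, 75 mm tall, z up; its mass is unknown, about 400 to 750 g
- rack: plywood rack behind the balance, under an overhanging shelf, fixed, 238 mm wide (its y), 90 mm deep; origin at the centre of its underside, -x side towards the robot. Its board (middle 85 mm up) slopes 30 degrees, low at -x, with a 24 mm high lip along the low edge and 14 mm dividers between three bays, 76 mm apart along y. A weight stands in each bay, square to the board against the lip, so its top leans 30 degrees to the rack's -x.
- weight_small_center (a point): centre of the small weight: a plain round steel cylinder, 40 mm in diameter, 62 mm tall, 150 g; z runs along its axis from foot to top. It starts in any of the rack's three bays, leaning 30 degrees with the board.
- weight_medium_center (a point): centre of the medium weight: a plain round steel cylinder, 40 mm in diameter, 80 mm tall, 300 g; z runs along its axis from foot to top. It starts in any of the rack's three bays, leaning 30 degrees with the board.
- weight_large_center (a point): centre of the large weight: a plain round steel cylinder, 40 mm in diameter, 98 mm tall, 450 g; z runs along its axis from foot to top. It starts in any of the rack's three bays, leaning 30 degrees with the board.
- tape_measure: yellow tape measure, 62 x 91 x 35 mm, lying loose at the front left of the bench; origin at the centre of its underside; a bystander
- screwdriver: red-handled screwdriver, 212 mm long, 29 mm thick, lying loose in front of the balance; origin at the centre of its underside; a bystander

How it is judged (in metres and radians):
At the end, for the whole second after the job is handed in: Beam at rest within 0.045 rad of level; at least one weight in the right pan; each weight stands upright (0.12 rad) on the right pan's floor (centre within 45 mm along, 35 mm across its middle) or is in the rack; the tin stands upright in the left pan (same bounds) (value of joint beam between -0.045 and 0.045 rad and velocity of joint beam between -0.05 and 0.05 rad/s and ((x of weight_small_center in the frame of pan_right_floor between -0.045 and 0.045 m and y of weight_small_center in the frame of pan_right_floor between -0.035 and 0.035 m and z of weight_small_center in the frame of pan_right_floor between 0.023 and 0.039 m and angle between weight_small_center's own z axis and vertical below 0.12 rad) or (x of weight_medium_center in the frame of pan_right_floor between -0.045 and 0.045 m and y of weight_medium_center in the frame of pan_right_floor between -0.035 and 0.035 m and z of weight_medium_center in the frame of pan_right_floor between 0.032 and 0.048 m and angle between weight_medium_center's own z axis and vertical below 0.12 rad) or (x of weight_large_center in the frame of pan_right_floor between -0.045 and 0.045 m and y of weight_large_center in the frame of pan_right_floor between -0.035 and 0.035 m and z of weight_large_center in the frame of pan_right_floor between 0.041 and 0.057 m and angle between weight_large_center's own z axis and vertical below 0.12 rad)) and ((x of weight_small_center in the frame of pan_right_floor between -0.045 and 0.045 m and y of weight_small_center in the frame of pan_right_floor between -0.035 and 0.035 m and z of weight_small_center in the frame of pan_right_floor between 0.023 and 0.039 m and angle between weight_small_center's own z axis and vertical below 0.12 rad) or (x of weight_small_center in the frame of rack between -0.09 and 0.09 m and y of weight_small_center in the frame of rack between -0.12 and 0.12 m and z of weight_small_center in the frame of rack between 0.07 and 0.16 m)) and ((x of weight_medium_center in the frame of pan_right_floor between -0.045 and 0.045 m and y of weight_medium_center in the frame of pan_right_floor between -0.035 and 0.035 m and z of weight_medium_center in the frame of pan_right_floor between 0.032 and 0.048 m and angle between weight_medium_center's own z axis and vertical below 0.12 rad) or (x of weight_medium_center in the frame of rack between -0.09 and 0.09 m and y of weight_medium_center in the frame of rack between -0.12 and 0.12 m and z of weight_medium_center in the frame of rack between 0.07 and 0.16 m)) and ((x of weight_large_center in the frame of pan_right_floor between -0.045 and 0.045 m and y of weight_large_center in the frame of pan_right_floor between -0.035 and 0.035 m and z of weight_large_center in the frame of pan_right_floor between 0.041 and 0.057 m and angle between weight_large_center's own z axis and vertical below 0.12 rad) or (x of weight_large_center in the frame of rack between -0.09 and 0.09 m and y of weight_large_center in the frame of rack between -0.12 and 0.12 m and z of weight_large_center in the frame of rack between 0.07 and 0.16 m)) and x of tin_center in the frame of pan_left_floor between -0.045 and 0.045 m and y of tin_center in the frame of pan_left_floor between -0.035 and 0.035 m and angle between tin_center's own z axis and vertical below 0.12 rad); the robot touches nothing.
It fails at once if the tape measure or the screwdriver pushed more than 40 mm from where it lay (distance of any of tape_measure, screwdriver from where it was at the start of the episode above 0.04 m).
It also fails if it takes over 58 s, if anything falls off the work surface, if the arm or the gripper's body presses on something with over 40 N, if the wrist force passes 120 N, or if a joint passes its speed limit or range.

## Robot

A 6-joint arm with a two-finger parallel gripper is mounted at the origin on a cart in front of the work surface, level with it; the furniture and walls round the work are solid. World frame = base frame: x ahead of the robot, y to its left, z up, the work surface at z = 0. Lengths are in mm, angles in rad, forces in N, time in s.
With the tool pointing down it reaches from about 200 to 875 mm from the base axis. Payload 3.4 kg.
Tool frame: the origin (TCP) lies midway between the tips of the shut fingers; the grasp point (between the pads) lies 19 mm behind it; z points along the fingers, y is the line along which they close (so a half turn about z gives the same grasp; the last joint's range is limited). The gripper opens to 94 mm and grips with 3 to 60 N. Pads are 16 mm wide; open, the fingers measure 119 mm over their backs; the gripper's body (75 mm by 177 mm) begins 78 mm behind the grasp point.
Start: joints at [1.113, 0.276, 1.505, -0, 1.361, -0.121], TCP at [190.038, 542.725, 205.493] pointing down, gripper open.
Joint ranges: [-2.89, 2.89], [-0.75, 2.08], [0.22, 2.7], [-1.18, 4.32], [0.11, 2.71], [-2.7, 2.7]. Speed limits (rad/s): [2.57, 2.57, 3.14, 3.14, 3.14, 3.14].

## Interface

Orientations are given as a unit quaternion [w, x, y, z].
In Python, from station import * gives the robot as it stands. The module is installed in compiled form; this text tells all that it offers.
- The arm moves only by the tool play_rows, never from a script. Its argument "targets" is a list of rows, each a list of 5 numbers: the finger opening in cm, from 0 to 9.4, then the shift along the tool's x, y, z in cm, then the turn about the tool's z in degrees. A call has 1 to 12 rows; each row is the pose to reach, as a shift and turn from the pose commanded when the call began, along the tool's axes at that moment; what a row does not reach only later rows make up. A row lasts 1/10 s, in which the tool goes at most 50 mm and 8.59 degrees, less where a joint would pass 70% of its speed; a pose out of reach is approached as far as the arm can. A call with a gripper value outside its range is refused whole. The fingers move at their own pace and stop on an object; "grip_force" is the grip in N (left out, the last holds). Time passes only in rows, so rows that repeat a pose let the fingers close. It gives the time, the measured TCP pose, the force, the opening and the grip force at its end, in the units of the state.
- get_state(): the state, without advancing time (a new reading comes with each control period).
- camera(name): name is "scene" or "side" or "wrist"; returns (picture, depth): 420x560x3 uint8, blue, green, red; 420x560 float32, mm along the optical axis (not along the pixel's ray), 0 where there is no reading.
- camera_model(name): a dict with "vertical_fov" (degrees; the focal length in pixels is half the picture's height over the tangent of half this angle, whatever the lens; pixels are square), "cx", "cy" (the principal point, pixels), "world_to_cam" (4x4, takes a point from world to camera coordinates). Camera axes: x right, y down, z forward; pixel columns grow to the right and rows downward; lengths in mm; the calibration is good to about 2 mm. A picture is of the moment at which its call begins: read the wrist's pose just before it. camera_model takes no time and is no camera call; for the wrist camera it gives the pose at the moment of the call.
- finish_job(): hands the job in; it is judged then, once.
The state is a dict: "time_s": time; "qpos": joint angles; "joint_velocities": joint speeds; "joint_torque": joint torques, N m; "tcp_pos": TCP position; "eef_rot": TCP orientation; "contact_force": force on the tool from outside, world axes, zero at the start; "moment": the same for the moment, N m; "gripper_width": finger opening in mm; "finger_force": force on a finger pad.
Only numpy, scipy, OpenCV 4.12 (cv2) and the standard library are available. Lean on these libraries where they do the work, as an engineer would, in place of code of your own. Each camera call takes 0.05 s, during which the arm holds its last target. There are 200 camera calls.

## Working session

There is one attempt and no reset: what is moved stays moved. The work goes in short steps, Python scripts to look and compute and a tool call to move; the robot and the scene stay as the last step left them, time stands still between calls to the robot, and variables do not carry over. Pictures are saved under pics/ and viewed, at most 10 in all, crops included, and the job is handed in when it is done.

Besides the shell and the picture viewer there is one more tool, called after "Call:" as a command line: name --pt "numbers of a row" for each row, then --argument value for the rest. play_rows: Moves the arm, as the interface text tells. Its arguments: {"type":"object","properties":{"targets":{"type":"array","items":{"type":"array","items":{"type":"number"}}},"grip_force":{"type":"number"}},"required":["targets"]}

```bash
mkdir -p pics; cat > h.py <<'E'
from station import *
import numpy as np, cv2, json
from scipy.spatial.transform import Rotation as R
def cloud(name):
    m=camera_model(name); im,d=camera(name)
    f=210/np.tan(np.radians(m["vertical_fov"])/2)
    v,u=np.mgrid[0:420,0:560]
    P=np.stack([(u-m["cx"])/f*d,(v-m["cy"])/f*d,d],-1)
    T=np.linalg.inv(np.array(m["world_to_cam"]))
    W=P@T[:3,:3].T+T[:3,3]; W[d<=0]=np.nan
    return im,W,m
E
python3 - <<'E'
from h import *
s=get_state(); print(s)
a=[]
for n in ("scene","side"):
    im,W,m=cloud(n); np.save(n+".npy",W); cv2.imwrite("pics/%s0.png"%n,im)
    T=np.linalg.inv(m["world_to_cam"]); print(n,T[:3,3],T[:3,2],m["vertical_fov"],m["cx"],m["cy"])
    for r in range(20,420,40):
        print(r,[tuple(int(x) if x==x else -1 for x in W[r,c]) for c in range(20,560,65)])
E
```

```text
{'time_s': 0.0, 'qpos': array([ 1.11299187e+00,  2.76550063e-01,  1.50616252e+00, -3.74363123e-06,
        1.36067877e+00, -1.20996661e-01]), 'joint_velocities': array([ 8.41270971e-04,  1.05540629e-03,  3.55535350e-05, -1.13678505e-04,
       -1.59986236e-03, -1.11282652e-03]), 'joint_torque': array([-8.61825156e-04, -4.04588521e+01, -2.37231374e+01,  7.05491309e-02,
        3.44281399e-02, -1.50308138e-04]), 'tcp_pos': array([189.7671817 , 542.16173035, 204.61865753]), 'eef_rot': array([-2.54901099e-04,  1.67608584e-01,  9.85853211e-01, -8.62475622e-04]), 'contact_force': array([0.29006489, 0.05402541, 0.317441  ]), 'moment': array([-0.00529029,  0.04131695,  0.03029549]), 'finger_force': 0.0, 'gripper_width': 93.83338886545559}
scene [ 127.87267277 -679.47430057  968.88544381] [ 0.30271096  0.58745606 -0.75050747] 49.19336986380792 272.3853501620495 210.35690235346343
20 [(19, 1542, 4), (210, 511, 422), (533, 1323, -5), (686, 900, 151), (750, 503, 314), (766, 197, 446), (786, 4, 528), (682, -232, 655), (682, -328, 698)]
60 [(-47, 1557, -179), (178, 465, 345), (405, 828, 95), (538,
[... 2427 characters left out ...]
100), (772, -125, 151), (744, -337, 351), (760, -423, 429)]
260 [(-47, -41, 73), (68, -16, 26), (43, 755, -821), (356, -47, 11), (504, -77, 18), (612, -196, 131), (779, -158, 60), (733, -380, 313), (761, -450, 385)]
300 [(-60, -88, 1), (74, -108, -1), (52, 520, -821), (349, -170, 22), (472, -251, 103), (603, -249, 73), (494, -596, 551), (718, -427, 283), (838, -422, 251)]
340 [(-85, -119, -96), (44, -119, -129), (129, 74, -454), (343, -258, 12), (469, -280, 15), (600, -292, 0), (730, -312, -1), (713, -464, 241), (756, -512, 304)]
380 [(-406, 224, -819), (2, -121, -297), (111, 12, -582), (343, -421, 160), (441, -423, 133), (455, -605, 470), (662, -433, 84), (709, -500, 195), (742, -550, 278)]
```

View pics/scene0.png

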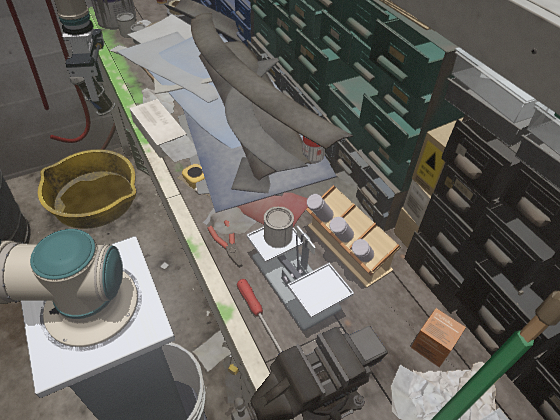

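View pics/side0.png

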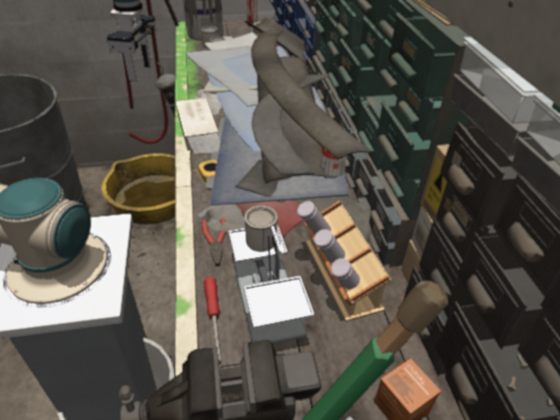

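The scene picture shows the tin at (278,222), the right pan at (318,290), the rack with three weights at about (316,201), (338,224) and (362,249), and the screwdriver at (250,300). In the side picture the weights are at (310,212), (327,242) and (345,272).

```bash
python3 - <<'E'
from h import *
a=cv2.imread("pics/scene0.png")[180:320,220:410]; b=cv2.imread("pics/side0.png")[185:345,225:395]
cv2.imwrite("pics/crop.png",np.hstack([cv2.resize(a,(400,400),interpolation=2),cv2.resize(b,(400,400),interpolation=2)]))
for n in("scene","side"):
    W=np.load(n+".npy").reshape(-1,3); im=cv2.imread("pics/%s0.png"%n).reshape(-1,3).astype(int)
    W0=W
    # pans: white
    bright=im.min(1)>200
    for nm,lo,hi,y0,y1 in(("R",90,120,-330,-180),("L",60,95,-140,-10)):
        k=bright&(W[:,2]>lo)&(W[:,2]<hi)&(W[:,1]>y0)&(W[:,1]<y1)&(W[:,0]>380)&(W[:,0]<560)
        p=W[k]; print(n,nm,k.sum(),np.median(p,0),cv2.minAreaRect(p[:,:2].astype(np.float32)))
    k=(W[:,0]>420)&(W[:,0]<560)&(W[:,2]>142)&(W[:,2]<165)&(W[:,1]>-160)&(W[:,1]<0)
    p=W[k];print(n,"tin",k.sum(),np.median(p,0),p.min(0),p.max(0))
    # rack region profile
    k=(W[:,0]>550)&(W[:,0]<720)&(W[:,1]>-320)&(W[:,1]<0)&(W[:,2]>20)&(W[:,2]<260)
    hsv=cv2.cvtColor(im.astype(np.uint8)[None],cv2.COLOR_BGR2HSV)[0]
    wood=k&(hsv[:,1]>80); p=W[wood]; print(n,"wood",wood.sum(),cv2.minAreaRect(p[p[:,2]>30][:,:2].astype(np.float32)))
    wt=k&(hsv[:,1]<70); 
    m=cv2.connectedComponentsWithStats(wt.reshape(420,560).astype(np.uint8))
    for i in range(1,m[0]):
        if m[2][i,4]>40:
            q=W[(m[1]==i).ravel()]; print(m[2][i],np.median(q,0).round(),q.min(0).round(),q.max(0).round())
    # shelf
    k=(W[:,1]>-350)&(W[:,1]<50)&(W[:,0]>500)&(W[:,2]>250); 
    for z in range(250,750,50):
        q=W[k&(W[:,2]>=z)&(W[:,2]<z+50)]
        if len(q): print(z,q[:,0].min().round(),np.percentile(q[:,0],10).round(),len(q))
E
```

```text
scene R 1700 [ 466.52690988 -256.13415663  105.39586462] ((466.7384033203125, -254.82167053222656), (112.04474639892578, 92.83806610107422), 4.205641269683838)
scene L 554 [422.83965774 -85.08597437  75.23404835] ((451.8096618652344, -69.62398529052734), (111.86384582519531, 92.6346206665039), 2.732887029647827)
scene tin 742 [467.45279122 -65.64488047 147.66584787] [ 426.1400696  -159.1011216   142.00149485] [559.85610628 -26.51126258 164.92029706]
scene wood 793 ((626.2753295898438, -118.79598999023438), (107.28008270263672, 259.8385925292969), 11.229148864746094)
[ 308  189   88   82 1934] [ 606. -144.  104.] [ 550. -244.   59.] [692.  -9. 169.]
[314 219  57  61 299] [ 607. -148.   30.] [ 588. -248.   20.] [625. -27.  69.]
250 720.0 735.0 2737
300 731.0 735.0 2969
350 723.0 738.0 3419
400 730.0 737.0 3362
450 718.0 731.0 4738
500 727.0 732.0 4346
550 749.0 754.0 600
600 679.0 681.0 3886
650 678.0 681.0 3401
700 680.0 683.0 763
side R 2160 [ 465.95095212 -256.81392578  104.62773131] ((467.0143127441406, -256.13543701171875), (110.53060150146484, 92.26866149902344), 4.807122707366943)
side L 534 [419.66139307 -83.72363364  74.4295884 ] ((452.568603515625, -70.39856719970703), (110.21350860595703, 92.6549072265625), 3.4402949810028076)
side tin 787 [467.3844424  -66.14254602 146.38501348] [ 428.14220684 -155.63441453  142.01676975] [559.97558985 -29.55674    164.87315155]
side wood 3227 ((640.015625, -120.35842895507812), (159.36912536621094, 256.37158203125), 5.683027744293213)
[ 300  201   60   88 1720] [ 594. -148.  124.] [ 550. -228.   24.] [643. -15. 167.]
[354 221  13  19  82] [715. -17.  34.] [701. -49.  24.] [720.  -1.  42.]
250 723.0 736.0 2797
300 733.0 736.0 2547
350 725.0 736.0 3597
400 732.0 739.0 3607
450 720.0 733.0 5552
500 729.0 734.0 4853
550 752.0 755.0 771
600 681.0 682.0 2529
650 679.0 682.0 347
```

View pics/crop.png

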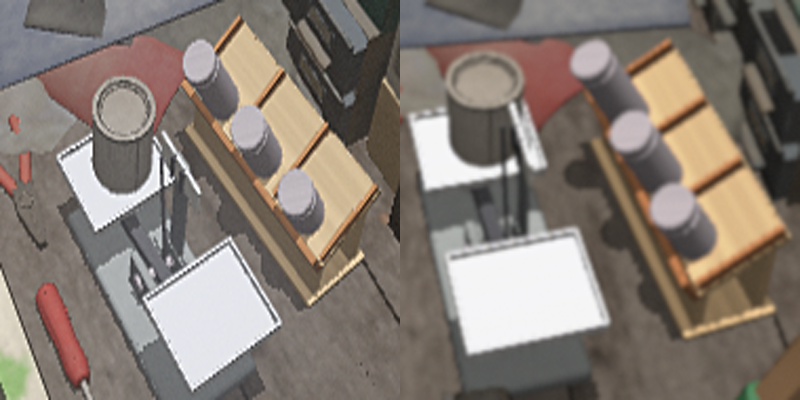

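```bash
cat > fit.py <<'E'
from h import *
def run(n):
    W=np.load(n+".npy"); im=cv2.imread("pics/%s0.png"%n)
    W=W.reshape(-1,3); hsv=cv2.cvtColor(im,cv2.COLOR_BGR2HSV).reshape(-1,3)
    k=(W[:,0]>560)&(W[:,0]<720)&(W[:,1]>-290)&(W[:,1]<10)&(W[:,2]>20)&(W[:,2]<200)
    wood=W[k&(hsv[:,1]>60)&(hsv[:,2]>150)]
    rng=np.random.default_rng(0);best=0
    for _ in range(3000):
        p=wood[rng.choice(len(wood),3,0)]; nn=np.cross(p[1]-p[0],p[2]-p[0]); l=np.linalg.norm(nn)
        if l<1: continue
        nn/=l; nn*=np.sign(nn[2])
        if abs(nn[2]-.866)>.08: continue
        i=abs((wood-p[0])@nn)<2.5
        if i.sum()>best: best=i.sum(); I=i
    c=wood[I].mean(0); nn=np.linalg.svd(wood[I]-c)[2][2]; nn*=np.sign(nn[2])
    print(n,"board",best,c.round(1),nn.round(3),"tilt",np.degrees(np.arccos(nn[2])).round(1),"yaw",np.degrees(np.arctan2(-nn[1],-nn[0])).round(1))
    return W,hsv,k,c,nn
if __name__=="__main__":
  for n in("scene","side"):
    W,hsv,k,c,nn=run(n)
    yaw=np.arctan2(-nn[1],-nn[0]) 
    ry=np.array([-np.sin(yaw),np.cos(yaw),0]); az=R.from_rotvec(-ry*np.pi/6).apply([0,0,1.]); ax=np.cross(ry,az)
    M=np.stack([ax,ry,az])
    q=(W-c)@M.T
    s=k&(hsv[:,1]<50)&(q[:,2]>12)&(q[:,2]<115)&(abs(q[:,0])<70)
    q=q[s]
    h=np.histogram(q[:,1],np.arange(-130,140,10)); print(list(zip(h[1],h[0])))
    cl=cv2.kmeans(q[:,1:2].astype(np.float32),3,None,(3,50,.1),5,0)[1].ravel()
    for j in range(3):
        p=q[cl==j]; top=np.percentile(p[:,2],97)
        t=p[p[:,2]>top-4]; cc,r=cv2.minEnclosingCircle(t[:,:2].astype(np.float32))
        # circle fit of side points
        from scipy.optimize import least_squares
        sd=p[(p[:,2]<top-6)]
        f=least_squares(lambda v:np.hypot(sd[:,0]-v[0],sd[:,1]-v[1])-20,[*cc],loss="soft_l1").x
        P=c+M.T@np.array([*f,top])
        print(j,"top",top.round(1),"circ",np.round(cc,1),round(r,1),"side fit",f.round(1),"top world",P.round(1),"rms",np.std(np.hypot(sd[:,0]-f[0],sd[:,1]-f[1])).round(2))
    print("axis",az.round(3))
E
python3 fit.py
```

```text
scene board 1369 [ 653.8 -134.9   92.1] [-0.496 -0.072  0.865] tilt 30.1 yaw 8.3
[(np.int64(-130), np.int64(0)), (np.int64(-120), np.int64(0)), (np.int64(-110), np.int64(0)), (np.int64(-100), np.int64(0)), (np.int64(-90), np.int64(68)), (np.int64(-80), np.int64(110)), (np.int64(-70), np.int64(72)), (np.int64(-60), np.int64(64)), (np.int64(-50), np.int64(23)), (np.int64(-40), np.int64(0)), (np.int64(-30), np.int64(2)), (np.int64(-20), np.int64(31)), (np.int64(-10), np.int64(179)), (np.int64(0), np.int64(82)), (np.int64(10), np.int64(63)), (np.int64(20), np.int64(30)), (np.int64(30), np.int64(1)), (np.int64(40), np.int64(0)), (np.int64(50), np.int64(0)), (np.int64(60), np.int64(96)), (np.int64(70), np.int64(143)), (np.int64(80), np.int64(41)), (np.int64(90), np.int64(20)), (np.int64(100), np.int64(7)), (np.int64(110), np.int64(0)), (np.int64(120), np.int64(0))]
0 top 65.3 circ [-39.2 -63.7] 19.7 side fit [-39.4 -62.3] top world [ 596.7 -206.2  129. ] rms 3.01
1 top 99.6 circ [-36.8  86.4] 18.3 side fit [-39.7  88.5] top world [557.7 -59.5 158.5] rms 0.94
2 top 82.8 circ [-39.5   8.1] 2
[... 594 characters left out ...]
, np.int64(109)), (np.int64(10), np.int64(62)), (np.int64(20), np.int64(36)), (np.int64(30), np.int64(0)), (np.int64(40), np.int64(0)), (np.int64(50), np.int64(2)), (np.int64(60), np.int64(106)), (np.int64(70), np.int64(239)), (np.int64(80), np.int64(55)), (np.int64(90), np.int64(24)), (np.int64(100), np.int64(8)), (np.int64(110), np.int64(0)), (np.int64(120), np.int64(0))]
0 top 99.3 circ [-36.8  85.3] 18.4 side fit [-41.3  88.8] top world [558.6 -60.4 157.4] rms 1.88
1 top 63.9 circ [-41.  -63.7] 20.3 side fit [-40.7 -61.9] top world [ 598.1 -207.   127.1] rms 0.78
2 top 81.8 circ [-41.6   8. ] 20.5 side fit [-40.8  10.4] top world [ 578.8 -136.7  142.6] rms 0.9
axis [-0.495 -0.071  0.866]
```

Call:
play_rows --pt "6.4 -10 -8 -5 -8" --pt "6.4 -14 -11.2 -5 -12" --pt "6.4 -20 -16 -5 -16" --pt "6.4 -26 -20.8 -5 -20" --pt "6.4 -30 -24 -5 -24" --pt "6.4 -35 -28 -5 -27.5" --pt "6.4 -40 -32 -5 -27.5" --pt "6.4 -44 -35.2 -5 -27.5" --pt "6.4 -48 -38.4 -4 -27.5" --pt "6.4 -52 -41.6 -3 -27.5" --pt "6.4 -55.5 -44.4 -3 -27.5" --pt "6.4 -55.5 -44.4 -3 -27.5"

```text
time_s: 1.3
tcp_pos: [505.8, 37.1, 241.4]
eef_rot: [-0.0, -0.071, 0.997, 0.0]
contact_force: [1.1, 0.7, 0.1]
gripper_width: 64.3
finger_force: 0.0
```

Call:
play_rows --pt "6.4 0 0 0 0" --pt "6.4 0 0 0 0"

```text
time_s: 1.5
tcp_pos: [505.1, 38.2, 241.0]
eef_rot: [-0.001, -0.07, 0.998, 0.001]
contact_force: [0.0, 0.1, -0.4]
gripper_width: 64.2
finger_force: 0.0
```

Call:
play_rows --pt "6.4 -2.4 -5.2 2 0" --pt "6.4 -4.8 -10.4 4 0" --pt "6.4 -4.8 -10.4 5.5 0" --pt "6.4 -4.8 -10.4 5.5 0" --pt "6.4 -4.8 -10.4 5.5 0"

```text
time_s: 2.0
tcp_pos: [566.6, -55.2, 186.5]
eef_rot: [-0.001, -0.072, 0.997, 0.001]
contact_force: [-0.6, -0.1, -0.4]
gripper_width: 64.1
finger_force: 0.0
```

```bash
cat > look.py <<'E'
from h import *
import sys
s=get_state(); im,W,m=cloud("wrist"); print(s["tcp_pos"].round(1),s["eef_rot"].round(3))
W=W.reshape(-1,3)
nn=np.array([-.495,-.0715,.866]); ry=np.array([-.1428,.9898,0])
c=np.array([654.8,-135.5,92.1]); M=np.stack([np.cross(ry,nn),ry,nn]); q=(W-c)@M.T
for nm,h in(("L",98),("M",80),("S",62)):
    k=(abs(q[:,2]-h)<4)&(abs(q[:,0]+40)<35)&(abs(q[:,1])<115)
    if k.sum()<30: print(nm,k.sum());continue
    p=q[k]; cc,r=cv2.minEnclosingCircle(p[:,:2].astype(np.float32)); z=np.median(p[:,2])
    print(nm,k.sum(),np.round(cc,1),round(r,1),"top world",(c+M.T@np.array([*cc,z])).round(1))
cv2.imwrite("pics/%s.png"%sys.argv[1],im)
E
python3 look.py w1
```

```text
[566.6 -55.2 186.5] [-0.001 -0.072  0.997  0.001]
L 2203 [-42.5  87.3] 20.0 top world [556.4 -61.5 157.4]
M 1985 [-41.   47.8] 58.3 top world [572.4 -99.1 142.3]
S 1885 [-39.7  11.1] 94.3 top world [ 587.8 -134.   127.2]
```

View pics/w1.png

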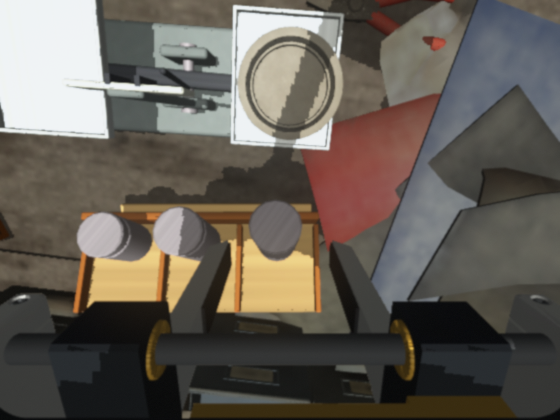

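The wrist picture shows the large weight's top at (276,225), between the fingers at (205,290) and (350,290); medium is at (180,231), small at (104,237).

Call:
play_rows --pt "6.4 0.2 -0.45 0 0" --pt "6.4 0.2 -0.45 4 0" --pt "6.4 0.2 -0.45 6.1 0" --pt "6.4 0.2 -0.45 6.1 0" --pt "3 0.2 -0.45 6.1 0" --pt "3 0.2 -0.45 6.1 0" --pt "3 0.2 -0.45 6.1 0" --pt "3 0.2 -0.45 6.1 0" --pt "3 0.2 -0.45 6.1 0" --grip_force 12

```text
time_s: 2.95
tcp_pos: [566.9, -61.7, 127.1]
eef_rot: [0.001, -0.071, 0.997, 0.0]
contact_force: [-1.9, 1.7, 5.9]
gripper_width: 39.6
finger_force: 11.9
```

Call:
play_rows --pt "3 0 0 -2.5 0" --pt "3 0 0 -5 0" --pt "3 0 0 -8 0" --pt "3 0 0 -11 0" --pt "3 0 0 -12 0" --pt "3 0 0 -12 0" --pt "3 0 0 -12 0"

```text
time_s: 3.65
tcp_pos: [565.2, -61.7, 243.8]
eef_rot: [-0.002, -0.071, 0.997, 0.0]
contact_force: [0.4, 0.2, -4.8]
gripper_width: 39.5
finger_force: 12.0
```

```bash
cat > tilt.py <<'E'
from h import *
import sys
s=get_state(); tcp=s["tcp_pos"]; L=float(sys.argv[1])
print(tcp.round(1),s["contact_force"].round(1),s["gripper_width"],s["finger_force"])
for n in("scene","side"):
    im,W,m=cloud(n); cv2.imwrite("pics/t_%s_%s.png"%(n,sys.argv[2]),im[100:320,200:450])
    hsv=cv2.cvtColor(im,cv2.COLOR_BGR2HSV).reshape(-1,3); W=W.reshape(-1,3)
    y=np.array([-.1428,.9898]); d=W-tcp; u=d[:,0]*.9898+d[:,1]*.1428; v=d[:,:2]@y
    k=(abs(v)<24)&(abs(u)<75)&(d[:,2]<-2)&(d[:,2]>-L)
    for z in range(-int(L),-2,8):
        i=k&(d[:,2]>=z)&(d[:,2]<z+8)
        if i.sum()>5: print(n,z,i.sum(),"u",np.percentile(u[i],[5,50,95]).round(1),"v",np.median(v[i]).round(1))
E
python3 tilt.py 90 a
```

```text
[565.2 -61.7 243.8] [ 0.4  0.2 -4.8] 39.49189977427152 11.995767064120173
scene -58 18 u [15.6 25.  37.9] v -15.1
scene -50 28 u [12.7 28.5 49.5] v -15.3
scene -42 30 u [ 9.3 23.8 46.9] v -17.2
scene -34 35 u [ 3.  23.5 42.9] v -17.4
scene -26 35 u [-3.6 12.6 39.2] v -15.0
scene -18 37 u [-5.8 11.5 31.7] v -17.3
scene -10 12 u [-11.1  -6.4  24.1] v -12.6
side -58 30 u [17.9 29.5 42.5] v -18.2
side -50 54 u [14.8 33.5 51.5] v -17.6
side -42 58 u [ 9.6 29.  48.9] v -17.6
side -34 57 u [ 4.1 23.7 44.2] v -17.8
side -26 61 u [ 0.1 20.3 40.6] v -17.5
side -18 63 u [-4.1 16.8 35.5] v -17.5
side -10 46 u [-9.9 10.8 31.3] v -17.3
```

Call:
play_rows --pt "3 0.7 -4.9 0 0" --pt "3 1.4 -9.8 0 0" --pt "3 2.1 -14.5 0 0" --pt "3 2.8 -19.2 0 0" --pt "3 7 -18.6 0 0" --pt "3 11 -18 0 0" --pt "3 14 -17.7 2 0" --pt "3 14 -17.7 4 0" --pt "3 14 -17.7 5 0" --pt "3 14 -17.7 5 0" --pt "3 14 -17.7 5 0"

```text
time_s: 4.85
tcp_pos: [453.8, -257.1, 195.6]
eef_rot: [0.0, -0.072, 0.997, 0.0]
contact_force: [-0.0, -0.3, -4.2]
gripper_width: 39.1
finger_force: 12.0
```

```bash
python3 tilt.py 90 b
```

```text
[ 453.8 -257.1  195.6] [-0.  -0.3 -4.2] 39.06339721206231 11.999747259469586
scene -90 335 u [-42.5  -3.3  65.8] v -6.9
scene -82 6 u [-44.  -41.7  39.3] v -4.7
scene -66 15 u [ 8.9 19.4 27.3] v -16.4
scene -58 25 u [ 6.2 19.6 40.9] v -17.5
scene -50 29 u [ 3.4 18.8 38.9] v -16.7
scene -42 30 u [-1.3 15.4 33.3] v -16.5
scene -34 25 u [-4.2 10.4 27. ] v -17.6
scene -26 21 u [-6.5  4.7 19.6] v -17.6
scene -18 14 u [-11.8  -8.    1.5] v -12.9
scene -10 9 u [-15.2 -10.   -5.7] v -12.9
side -90 274 u [-41.6   4.7  68.4] v -3.1
side -66 22 u [10.5 20.4 36. ] v -17.6
side -58 54 u [11.1 27.6 44.3] v -18.8
side -50 61 u [ 5.5 27.4 43.3] v -17.4
side -42 72 u [ 2.1 22.6 40. ] v -17.8
side -34 57 u [ 0.7 19.9 37.4] v -18.6
side -26 67 u [-3.6 15.8 34.2] v -18.2
side -18 64 u [-6.9 15.7 30.6] v -18.2
side -10 51 u [-11.9  16.   28.4] v -15.4
```

Call:
play_rows --pt "3 0 0 1.6 0" --pt "3 0 0 1.6 0" --pt "3 0 0 1.6 0" --pt "3 0 0 1.6 0" --pt "3 0 0 1.6 0" --pt "3 0 0 1.6 0" --grip_force 7

```text
time_s: 5.55
tcp_pos: [453.3, -257.1, 180.3]
eef_rot: [0.0, -0.072, 0.997, -0.0]
contact_force: [-0.7, 0.6, -5.1]
gripper_width: 39.3
finger_force: 7.0
```

```bash
python3 tilt.py 88 c
```

```text
[ 453.3 -257.1  180.3] [-0.7  0.6 -5.1] 39.30835264398467 6.999890685392529
scene -80 590 u [-36.3  -5.2  59.1] v -6.9
scene -72 70 u [-42.9 -38.7  66.9] v -10.1
scene -64 21 u [ 4.8 14.6 26.8] v -16.7
scene -56 29 u [ 2.7 21.2 37.9] v -16.6
scene -48 26 u [-1.3 13.4 33.3] v -16.9
scene -40 30 u [-3.4 11.1 29. ] v -17.3
scene -32 21 u [-6.3  4.3 20.5] v -17.6
scene -24 27 u [-9.9 -1.2 15.8] v -14.6
scene -16 7 u [-13.   -8.6  -4.1] v -12.4
scene -8 9 u [-16.  -11.   -5.8] v -11.4
side -80 899 u [-35.1  -0.2  64.2] v -5.4
side -72 84 u [-42.   11.4  70.1] v -3.0
side -64 46 u [ 6.9 21.7 40.9] v -18.6
side -56 51 u [ 5.3 25.3 41.6] v -17.1
side -48 58 u [ 2.5 21.8 39. ] v -17.7
side -40 70 u [-0.9 19.2 36.4] v -18.1
side -32 58 u [-4.5 15.  31.4] v -17.0
side -24 60 u [-5.7 14.7 30.5] v -17.6
side -16 60 u [-8.9  9.8 27.7] v -17.8
side -8 23 u [-14.4  17.3  26.1] v -12.5
```

Call:
play_rows --pt "3 0 0 0 0" --pt "3 0 0 0 0" --pt "3 0 0 0 0" --pt "3 0 0 0 0" --pt "3 0 0 0 0" --grip_force 4.5

```text
time_s: 6.15
tcp_pos: [453.0, -257.0, 179.7]
eef_rot: [0.0, -0.072, 0.997, 0.0]
contact_force: [0.7, -0.4, -4.0]
gripper_width: 39.3
finger_force: 4.5
```

```bash
python3 tilt.py 88 d | grep -v scene
```

```text
[ 453.  -257.   179.7] [ 0.7 -0.4 -4. ] 39.34910320808267 4.49998568148942
side -80 858 u [-34.8   4.3  64.6] v -4.8
side -72 113 u [-41.6  10.9  70.4] v -7.7
side -64 55 u [-6.1 10.5 28.9] v -17.9
side -56 52 u [-5.9 10.3 28.6] v -17.9
side -48 58 u [-8.5  7.8 25.8] v -17.7
side -40 56 u [-9.6  6.3 26.8] v -17.9
side -32 60 u [-11.    6.1  24.1] v -17.9
side -24 65 u [-12.9   2.5  21.8] v -17.7
side -16 48 u [-15.5  -0.7  18. ] v -17.2
side -8 22 u [-16.4  -9.9  21.1] v -13.0
```

Call:
play_rows --pt "3 -1 0 -0.2 0" --pt "3 -2.5 -0.1 -0.2 0" --pt "3 -4.1 -0.2 -0.2 0" --pt "3 -4.1 -0.2 -0.2 0" --pt "3 -4.1 -0.2 0.4 0" --pt "3 -4.1 -0.2 0.9 0" --pt "3 -4.1 -0.2 1.3 0" --pt "3 -4.1 -0.2 1.7 0" --pt "3 -4.1 -0.2 2 0" --pt "3 -4.1 -0.2 2 0" --pt "3 -4.1 -0.2 2 0"

```text
time_s: 7.35
tcp_pos: [493.8, -253.4, 159.8]
eef_rot: [0.0, -0.071, 0.997, -0.0]
contact_force: [1.4, -2.4, -0.0]
gripper_width: 39.8
finger_force: 4.5
```

```bash
python3 tilt.py 76 e | grep -v scene
```

```text
[ 493.8 -253.4  159.8] [ 1.4 -2.4 -0. ] 39.7861534196118 4.541055173613131
side -76 759 u [-71.5 -39.3  21.6] v -4.2
side -68 65 u [-16.1   4.1  28.1] v -17.9
side -60 55 u [-16.8  -3.9  16.6] v -18.4
side -52 52 u [-16.6  -3.4  16.5] v -18.9
side -44 57 u [-17.   -2.4  15.3] v -18.4
side -36 53 u [-18.2  -4.6  15.5] v -17.3
side -28 63 u [-18.9  -6.2  14.6] v -17.8
side -20 53 u [-19.4  -3.8  10.8] v -18.6
side -12 43 u [-19.9 -12.8   3.7] v -16.6
side -4 6 u [-18.3 -14.3  -9.8] v -14.5
```

Call:
play_rows --pt "3 0 0 0.4 0" --pt "3 0 0 0.4 0" --pt "4.4 0 0 0.4 0" --pt "5.4 0 0 0.4 0" --pt "6.2 0 0 0.4 0" --pt "6.2 0 0 0.4 0" --pt "6.2 0 0 -4 0" --pt "6.2 0 0 -9 0" --pt "6.2 0 0 -11 0"

```text
time_s: 8.35
tcp_pos: [495.3, -253.9, 274.3]
eef_rot: [0.003, -0.072, 0.997, -0.002]
contact_force: [0.4, 0.2, -0.5]
gripper_width: 61.8
finger_force: 0.0
```

```bash
cat > pan.py <<'E'
from h import *
import sys
print(get_state()["tcp_pos"].round(1))
for n in("scene","side"):
    im,W0,m=cloud(n); cv2.imwrite("pics/p_%s_%s.png"%(n,sys.argv[1]),im)
    W=W0.reshape(-1,3); b=im.reshape(-1,3).min(1)>190
    for nm,x,y in(("R",467,-255.5),("L",452.5,-70)):
        i=b&(W[:,2]>60)&(W[:,2]<118)&(abs(W[:,0]-x)<50)&(abs(W[:,1]-y)<42)
        print(n,nm,i.sum(),np.median(W[i],0).round(1))
    d=W-[467,-255.5,0]; px=d[:,0]*.997+d[:,1]*.078; py=-d[:,0]*.078+d[:,1]*.997
    k=(abs(px)<60)&(abs(py)<50)&~b
    for z in range(90,205,10):
        i=k&(W[:,2]>=z)&(W[:,2]<z+10)
        if i.sum()>15: print(n,z,i.sum(),"px",np.percentile(px[i],[3,50,97]).round(1),"py",np.percentile(py[i],[3,97]).round(1))
E
python3 pan.py 1
```

```text
[ 495.3 -253.9  274.3]
scene R 455 [ 437.9 -275.2   88.2]
scene L 416 [427.3 -79.6  92.5]
scene 90 340 px [-56.4   8.3  54.4] py [-47.2  44.3]
scene 100 44 px [ 9.6 16.4 35.2] py [-21.3   6.5]
scene 110 50 px [10.7 15.2 36.7] py [-21.2   6.2]
scene 120 39 px [10.3 17.5 36.8] py [-22.3   7. ]
scene 130 47 px [10.5 16.7 40. ] py [-21.6   4.9]
scene 140 48 px [ 9.9 16.8 37.9] py [-21.1   5.1]
scene 150 50 px [10.7 17.3 36.2] py [-21.6   7.6]
scene 160 54 px [10.4 16.1 37. ] py [-20.9   3.5]
scene 170 46 px [11.  16.  39.3] py [-21.6   9. ]
scene 180 261 px [11.4 28.1 46.1] py [-20.   14.5]
side R 656 [ 438.6 -273.8   87.4]
side L 399 [423.3 -76.3  91.2]
side 90 304 px [-52.5  17.1  55.8] py [-48.5  43.6]
side 100 70 px [11.4 24.5 45.4] py [-22.3  -4.8]
side 110 69 px [11.6 25.8 44.9] py [-21.9  -3.6]
side 120 69 px [11.8 25.6 46.2] py [-22.4  -4. ]
side 130 68 px [11.5 25.2 45.7] py [-22.1  -3. ]
side 140 79 px [11.  23.4 45.2] py [-22.8  -2.5]
side 150 75 px [11.2 24.  46. ] py [-22.2  -0.4]
side 160 82 px [11.2 24.9 45.9] py [-22.7  -0.4]
side 170 77 px [11.5 25.5 47.2] py [-21.8  -5.5]
side 180 330 px [13.6 30.2 47.5] py [-21.1  13.8]
```

Call:
play_rows --pt "6.2 0 0 0 0" --pt "6.2 0 0 0 0" --pt "6.2 0 0 0 0" --pt "6.2 0 0 0 0" --pt "6.2 0 0 0 0" --pt "6.2 0 0 0 0" --pt "6.2 0 0 0 0" --pt "6.2 0 0 0 0" --pt "6.2 0 0 0 0" --pt "6.2 0 0 0 0" --pt "6.2 0 0 0 0" --pt "6.2 0 0 0 0"

```text
time_s: 9.65
tcp_pos: [493.9, -253.1, 269.8]
eef_rot: [0.0, -0.072, 0.997, 0.0]
contact_force: [-0.5, -0.5, 1.3]
gripper_width: 61.9
finger_force: 0.0
```

```bash
python3 pan.py 2 | grep -E "R|L|18"; python3 - <<'E'
import cv2,numpy as np
a=cv2.imread("pics/p_scene_2.png")[180:320,220:410]; b=cv2.imread("pics/p_side_2.png")[185:345,225:395]
cv2.imwrite("pics/crop2.png",np.hstack([cv2.resize(a,(400,400),interpolation=2),cv2.resize(b,(400,400),interpolation=2)]))
E
```

```text
scene R 460 [ 437.6 -273.9   88.4]
scene L 401 [427.3 -80.4  92.1]
scene 140 43 px [10.3 18.2 40. ] py [-21.5   3.9]
scene 180 257 px [11.3 28.9 46.3] py [-20.   15.1]
side R 653 [ 438.7 -273.6   87.7]
side L 398 [423.1 -76.5  91.3]
side 180 329 px [12.9 30.5 47.7] py [-21.1  14.1]
```

View pics/crop2.png

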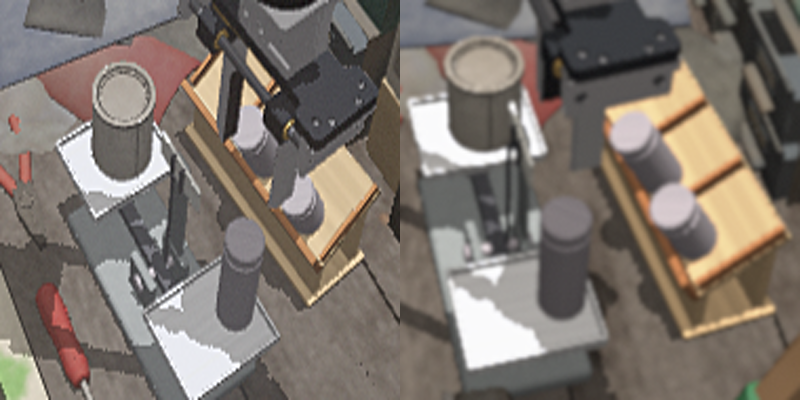

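The large weight stands upright in the right pan, at crop pixel (240,275) on the left half and (565,260) on the right. The other two weights are still in the rack. The beam is at rest and nearly level: the pans read 88 mm (right) and 92 mm (left), about +0.02 rad.

```bash
python3 -c "
from station import *
print(finish_job())"
```

```text
the job is handed in; nothing more can be done
None
```

I stood the 450 g weight upright in the right pan and handed the job in: the beam came to rest at about +0.02 rad (limit 0.045), which puts the tin at roughly 405 g; no verdict was shown.

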